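# Running check of a sprung roller rail

## Task

The roller rail on the bench has just been fitted with new rollers and needs its running check: with the fingertips, stroke lightly along the tops of the rollers from the rail's open end towards the upright end stop, so that every one of the ten rollers, first to last, visibly turns towards the stop. Press no harder than a light hand would, pick nothing up, leave the loose parts and tools lying as they are, and finish with the hand clear.

Things in the scene. Friction and masses are not known exactly. Their poses are not given: they have to be found in the camera images.
- rail: straight roller rail bolted to the bench on two feet: an aluminium U-channel, 440 mm long (its own y axis), 42 mm wide (its x), carrying ten grey plastic rollers in a single row. Origin: on the bench surface under the middle of the rail; z up. The channel's two side walls and the flat covers at its ends (beyond the last rollers) top out 59 mm above the bench; the feet are 92 mm wide, 26 mm high or less. The rail cannot move.
- rail_top (a point): the middle of the row, at the height of the rollers' untouched tops: 66 mm above the bench, on the rail's centre line, half-way between roller_5 and roller_6.
- end_stop: upright aluminium plate with a black rubber pad, clipped on one end of the rail (either end; it differs from run to run): 60 mm wide across the rail, 6 mm thick (12 mm with the pad), its top 95 mm above the bench. Origin: on the bench surface under its middle, 223.5 mm from the rail's middle. Fixed.
- end_cap: low aluminium end plate on the other (open) end of the rail, 42 mm wide, 6 mm thick, top 59 mm above the bench. Origin: on the bench surface under its middle, 223.5 mm from the rail's middle. Fixed.
- roller_1 (a joint): turn of roller 1 of 10 in rad, 0 at the start, positive when its top runs towards the rail's +y end; centre at y = -162 mm in the rail's frame. All rollers: 30 mm across, 24 mm long, axle level and across the rail, at 36 mm pitch, tops 66 mm above the bench and 7 mm above the side walls. They turn very freely, and each is spring-mounted: it dips straight down up to 5 mm when pressed (about 2.5 N to start, 7 N fully down) and springs back.
- roller_2 (a joint): turn of roller 2 of 10 in rad, 0 at the start, positive when its top runs towards the rail's +y end; centre at y = -126 mm in the rail's frame.
- roller_3 (a joint): turn of roller 3 of 10 in rad, 0 at the start, positive when its top runs towards the rail's +y end; centre at y = -90 mm in the rail's frame.
- roller_4 (a joint): turn of roller 4 of 10 in rad, 0 at the start, positive when its top runs towards the rail's +y end; centre at y = -54 mm in the rail's frame.
- roller_5 (a joint): turn of roller 5 of 10 in rad, 0 at the start, positive when its top runs towards the rail's +y end; centre at y = -18 mm in the rail's frame.
- roller_6 (a joint): turn of roller 6 of 10 in rad, 0 at the start, positive when its top runs towards the rail's +y end; centre at y = +18 mm in the rail's frame.
- roller_7 (a joint): turn of roller 7 of 10 in rad, 0 at the start, positive when its top runs towards the rail's +y end; centre at y = +54 mm in the rail's frame.
- roller_8 (a joint): turn of roller 8 of 10 in rad, 0 at the start, positive when its top runs towards the rail's +y end; centre at y = +90 mm in the rail's frame.
- roller_9 (a joint): turn of roller 9 of 10 in rad, 0 at the start, positive when its top runs towards the rail's +y end; centre at y = +126 mm in the rail's frame.
- roller_10 (a joint): turn of roller 10 of 10 in rad, 0 at the start, positive when its top runs towards the rail's +y end; centre at y = +162 mm in the rail's frame.
- spare_roller_a: loose spare roller standing on end, 30 mm across, 24 mm high, on the robot's side of the rail; to be left alone. Origin at its underside.
- spare_roller_b: another loose spare roller standing on end, 30 mm across, 24 mm high, on the far side of the rail; to be left alone. Origin at its underside.
- star_knob: loose black star-grip knob, 49 mm across, 32 mm high, far side of the rail; to be left alone. Origin at its underside.
- oil_bottle: loose small white oil bottle, 40 mm across, 100 mm high, on the robot's side of the rail; to be left alone. Origin at its underside.
- screwdriver: loose screwdriver lying along the rail on its far side, 190 mm long, about 30 mm high; to be left alone.
- wrench: loose steel wrench lying along the rail on its far side, 150 mm long, under 15 mm high; to be left alone.
- suction_foot: loose round suction foot of a vacuum lifter, black rubber lip 80 mm across, steel stub on top, 62 mm high, on the robot's side of the rail; to be left alone. Origin at its underside.

How it is judged:
By the outcome, as a careful person would: the job done as asked, in the order asked, and still so for the second after the job is handed in, with the robot touching nothing.
It also fails if it takes over 42 s, if anything falls off the work surface, if the arm or the gripper's body presses on something with over 40 N, if the wrist force passes 120 N, or if a joint passes its speed limit or range.

## Robot

A 6-joint arm with a two-finger parallel gripper is mounted at the origin on the work surface. World frame = base frame: x ahead of the robot, y to its left, z up, the work surface at z = 0. Lengths are in mm, angles in rad, forces in N, time in s.
With the tool pointing down it reaches from about 275 to 750 mm from the base axis. Payload 10.2 kg.
Tool frame: the origin (TCP) lies between the finger pads; the fingertips stand 11 mm ahead of it and the grasp point (between the pads) lies 8 mm behind it (ctrl.tip_extent is the distance from the TCP to the fingertips, in mm); z points along the fingers, y is the direction in which the jaws open and shut (so a half turn about z gives the same grasp; the last joint's range is limited). The gripper opens to 85 mm and grips with 20 to 120 N. Pads are 22 mm wide; open, the fingers measure 114 mm over their backs; the gripper's body (76 mm by 85 mm) begins 54 mm behind the grasp point. The pads swing forward as they close: fully open they stand 13 mm farther back than shut.
Start: joints at [0.941, 0.313, 1.498, -0, 1.331, -0.223], TCP at [207.741, 482.156, 242.294] pointing down, gripper open.
Joint ranges: [-2.94, 2.94], [-0.97, 2.17], [0.19, 2.56], [-1.23, 4.37], [0.02, 3.11], [-2.88, 2.88]. Speed limits (rad/s): [2.39, 2.39, 3.01, 3.14, 3.14, 3.14].

## Interface

Orientations are given as a unit quaternion [w, x, y, z].
In Python, from rig import ctrl gives the robot as it stands.
- The arm moves only by the tool apply_moves, never from a script. Its argument "commands" is a list of rows, each a list of 5 numbers: the finger opening in cm, from 0 to 8.54, then the shift along the tool's x, y, z in cm, then the turn about the tool's z in rad. In form: [[jaw, dx, dy, dz, roll], ...]. A call has 1 to 12 rows; each row shifts and turns the commanded pose from where the row before left it, along the tool's axes as they then stand; what a row does not reach is not made up. A row lasts 1/12 s, in which the tool goes at most 41.7 mm and 7.16 degrees, less where a joint would pass 70% of its speed; a pose out of reach is approached as far as the arm can. A call with a gripper value outside its range is refused whole. The fingers move at their own pace and stop on an object; "squeeze" is the grip in N (left out, the last holds). Time passes only in rows, so rows that do not move let the fingers close. It gives the time, the measured TCP pose, the force and the opening at its end, in the units of the state.
- ctrl.sense(): the state, without advancing time (a new reading comes with each control period).
- ctrl.capture(name): name is "scene" or "top" or "wrist"; returns the picture (400x640x3 uint8, red, green, blue); there is no depth.
- ctrl.camera_info(name): a dict with "fov_y" (degrees; the focal length in pixels is half the picture's height over the tangent of half this angle, whatever the lens; pixels are square), "cx", "cy" (the principal point, pixels), "camera_from_world" (4x4, takes a point from world to camera coordinates). Camera axes: x right, y down, z forward; pixel columns grow to the right and rows downward; lengths in mm; the calibration is good to about 2 mm. A picture is of the moment at which its call begins: read the wrist's pose just before it. camera_info takes no time and is no camera call; for the wrist camera it gives the pose at the moment of the call.
- ctrl.finish_job(): hands the job in, once; it reports no verdict.
The state is a dict: "time_s": time; "joints": joint angles; "dq": joint speeds; "tau": joint torques, N m; "eef_pos": TCP position; "ee_rot": TCP orientation; "force": force on the tool from outside, world axes, zero at the start; "wrist_torque": the same for the moment, N m; "grip_width": opening from 0.0 (shut) to 1.0 (fully open).
Only numpy, scipy, OpenCV 4.12 (cv2) and the standard library are available. Lean on these libraries where they do the work, as an engineer would, in place of code of your own. Each camera call takes 0.05 s, during which the arm holds its last target.

## Working session

There is one attempt and no reset: what is moved stays moved. The work goes in short steps, Python scripts to look and compute and a tool call to move; the robot and the scene stay as the last step left them, time stands still between calls to the robot, and variables do not carry over. Pictures are saved under pics/ and viewed, and the job is handed in when it is done.

Besides the shell and the picture viewer there is one more tool, called after ">>>" in YAML: its name, and indented under it one key for each argument. apply_moves: Moves the arm, as the interface text tells. Its arguments: {"type":"object","properties":{"commands":{"type":"array"},"squeeze":{"type":"number"}},"required":["commands"]}

```bash
mkdir -p pics
python3 - <<'E'
from rig import ctrl
import cv2
s=ctrl.sense();print(s, ctrl.tip_extent)
for n in("scene","top"):
    im=ctrl.capture(n);cv2.imwrite(f"pics/{n}0.png",im[:,:,::-1]);print(n,ctrl.camera_info(n))
E
```

```text
{'time_s': 0.0, 'joints': array([ 9.40604011e-01,  3.13446439e-01,  1.49846648e+00,  1.48689841e-05,
        1.33100813e+00, -2.23406847e-01]), 'dq': array([-1.53182529e-03,  1.76628816e-04, -6.82620819e-04,  1.82748710e-03,
       -1.07385258e-03,  7.24464303e-05]), 'tau': array([ 2.97883207e-04, -4.12256062e+01, -2.59750110e+01, -1.58382923e-04,
        4.07106592e-03,  8.89525381e-06]), 'eef_pos': array([207.57799187, 481.9424144 , 241.72582797]), 'ee_rot': array([-2.81523497e-04,  2.01994976e-01,  9.79386333e-01, -6.01626097e-04]), 'force': array([ 0.15299226,  0.55987338, -0.16199629]), 'wrist_torque': array([ 0.04556904, -0.01619971,  0.02193843]), 'grip_width': 1.0002106423640567} 11.0
scene {'fov_y': 56.04875174066031, 'cx': 321.1335919128435, 'cy': 199.31408232057183, 'camera_from_world': array([[ 2.87199644e-01,  9.57868127e-01, -2.23935914e-03,
        -1.84002465e+02],
       [ 7.75387182e-01, -2.33857352e-01, -5.86587978e-01,
        -4.08556024e+02],
       [-5.62397619e-01,  1.66731488e-01, -8.09882417e-01,
         1.09567031e+03],
       [ 0.00000000e+00,  0.00000000e+00,  0.00000000e+00,
         1.00000000e+00]])}
top {'fov_y': 50.4652042401121, 'cx': 325.8028798169658, 'cy': 197.52324798049324, 'camera_from_world': array([[-6.69244716e-03, -9.99967081e-01, -4.58789177e-03,
         4.44346856e+01],
       [-9.98399996e-01,  6.93943353e-03, -5.61185597e-02,
         5.79184183e+02],
       [ 5.61485497e-02,  4.20498063e-03, -9.98413571e-01,
         8.38600744e+02],
       [ 0.00000000e+00,  0.00000000e+00,  0.00000000e+00,
         1.00000000e+00]])}
```

View pics/scene0.png

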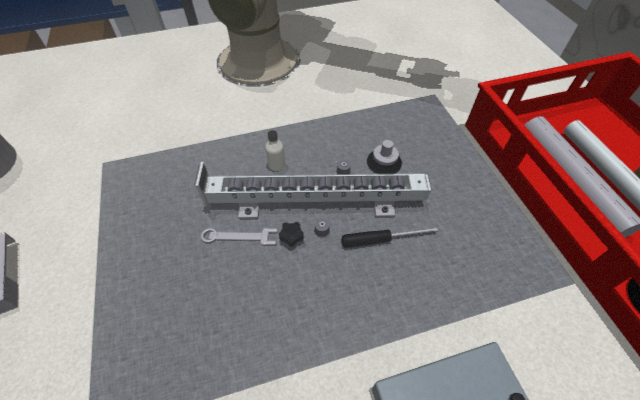

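View pics/top0.png

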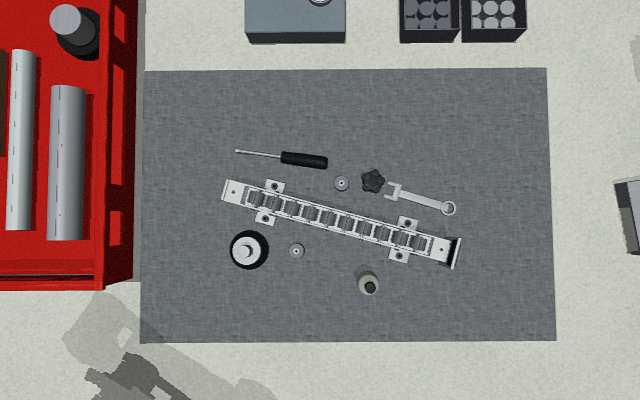

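```bash
cat > h.py <<'E'
import numpy as np, cv2
from rig import ctrl
def ray(name,px,z,ci=None):
    ci=ci or ctrl.camera_info(name); T=np.array(ci["camera_from_world"]); f=200/np.tan(np.radians(ci["fov_y"]/2))
    R=T[:3,:3];c=-R.T@T[:3,3]
    d=R.T@np.array([(px[0]-ci["cx"])/f,(px[1]-ci["cy"])/f,1]); return c+d*(z-c[2])/d[2]
def proj(name,p,ci=None):
    ci=ci or ctrl.camera_info(name); T=np.array(ci["camera_from_world"]); f=200/np.tan(np.radians(ci["fov_y"]/2))
    q=T[:3,:3]@np.array(p)+T[:3,3]; return np.array([ci["cx"]+f*q[0]/q[2],ci["cy"]+f*q[1]/q[2]])
E
python3 - <<'E'
import cv2
a=cv2.imread("pics/top0.png")[165:285,210:470];cv2.imwrite("pics/topz.png",cv2.resize(a,None,fx=3,fy=3,interpolation=cv2.INTER_CUBIC))
a=cv2.imread("pics/scene0.png")[120:260,190:450];cv2.imwrite("pics/scenez.png",cv2.resize(a,None,fx=3,fy=3,interpolation=cv2.INTER_CUBIC))
E
```

```text
(no output)
```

View pics/topz.png

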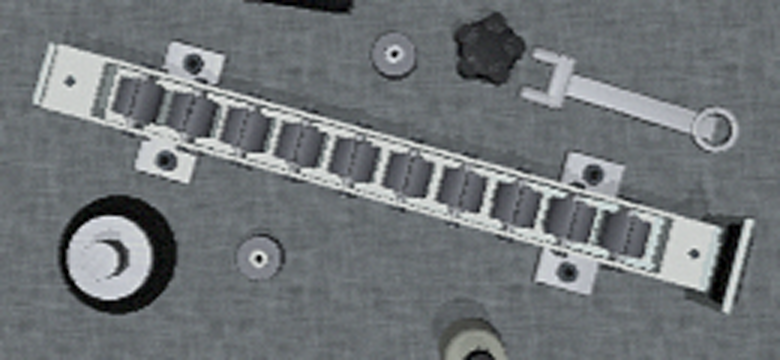

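View pics/scenez.png

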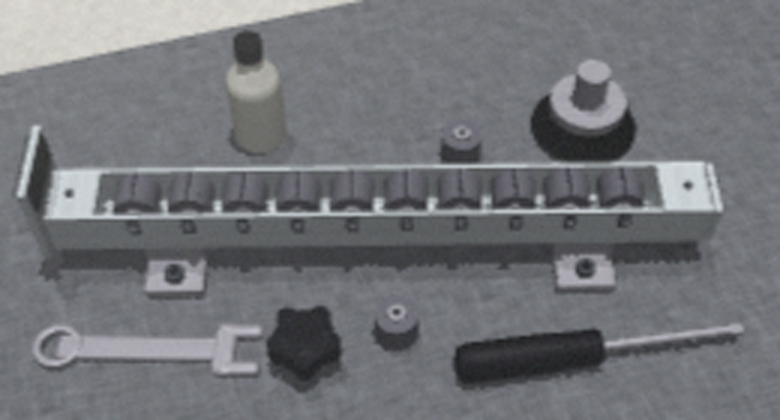

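Run:
```python
from h import *
t=lambda u,v:((u+.5)/3-.5+210,(v+.5)/3-.5+165)
s=lambda u,v:((u+.5)/3-.5+190,(v+.5)/3-.5+120)
A=ray("top",t(70,81),59);B=ray("top",t(694,254),59)
A2=ray("scene",s(688,186),59);B2=ray("scene",s(69,193),59)
for a,b in((A,B),(A2,B2)):
    d=b-a;print(a,b,(a+b)/2,np.linalg.norm(d),np.degrees(np.arctan2(d[1],d[0])))
# plan-wise axle pin holes not used; rollers centroid: dark blobs
print("bottle",ray("top",t(478,355),100)," foot",ray("top",t(125,250),62))
im=cv2.imread("pics/topz.png");
# outline
g=cv2.imread("pics/top0.png");hsv=cv2.cvtColor(g,cv2.COLOR_BGR2HSV)
for nm,p in(("r1",(137,99)),("r10",(626,233))): print(nm,ray("top",t(*p),66))
```

```text
[589.55954077 218.16152532  59.        ] [ 477.03929061 -177.74123977   59.        ] [533.29941569  20.21014277  59.        ] 411.5820769940894 -105.86577702117027
[592.08439788 219.02256649  59.        ] [ 478.76329027 -177.06446644   59.        ] [535.42384407  20.97905003  59.        ] 411.9788964096776 -105.96590693692085
bottle [420.47558555 -36.42160002 100.        ]  foot [482.05027537 182.10316597  62.        ]
r1 [577.3398182  174.08364983  66.        ]
r10 [ 490.90144999 -133.51746368   66.        ]
```

>>> apply_moves:
  commands:
    - [0, 0, 0, 0, -0.0645]
    - [0, 0, 0, 0, -0.0645]
    - [0, -3, -1.1, 0, 0]
    - [0, -3, -1.1, 0, 0]
    - [0, -3, -1.1, 0, 0]
    - [0, -3, -1.1, 0, 0]
    - [0, -3, -1.1, 0, 0]
    - [0, -3, -1.1, 0, 0]
    - [0, -3, -1.1, 0, 0]
    - [0, -3, -1.1, 0, 0]
    - [0, -3, -1.1, 0, 0]
    - [0, -3, -1.1, 0, 0]
  squeeze: 20

```text
time_s: 1.1
eef_pos: [467.1, 292.9, 242.0]
ee_rot: [-0.0, 0.139, 0.99, -0.0]
force: [0.8, 0.5, 1.1]
grip_width: 0.001
```

```bash
cat >> h.py <<'E'
C=np.array([534.3,20.6]);D=np.array([np.cos(np.radians(-105.9)),np.sin(np.radians(-105.9))])
def where():
    from scipy.spatial.transform import Rotation as Ro
    s=ctrl.sense();q=s["ee_rot"];R=Ro.from_quat([q[1],q[2],q[3],q[0]]).as_matrix()
    p=s["eef_pos"];e=p[:2]-C
    print("t",s["time_s"],"pos",p.round(1),"grip",round(s["grip_width"],3),"F",s["force"].round(2),"tipz",round(p[2]-ctrl.tip_extent,1),ctrl.tip_extent)
    print(" tool y ang",np.degrees(np.arctan2(R[1,1],R[0,1])).round(2),"z",R[:,2].round(4),"s",(e@D).round(1),"lat",(e@np.array([-D[1],D[0]])).round(1))
    return s,R
E
python3 - <<'E'
from h import *
s,R=where()
t=np.array([*(C-195*D),150]);print(R.T@(t-s["eef_pos"]))
E
```

```text
t 1.1 pos [467.1 292.9 242. ] grip 0.001 F [0.77 0.48 1.11] tipz 231.0 11.0
 tool y ang 74.07 z [-6.e-04 -2.e-04 -1.e+00] s -243.5 lat -139.2
[-139.31036251  -48.36161328   91.9535089 ]
```

>>> apply_moves:
  commands:
    - [0, -2.8, -1, 0, 0]
    - [0, -2.8, -1, 1, 0]
    - [0, -2.8, -1, 2, 0]
    - [0, -2.8, -1, 2, 0]
    - [0, -2.7, -0.8, 2.2, 0]
    - [0, 0, 0, 2, 0]
    - [0, 0, 0, 2, 0]
    - [0, 0, 0, 1, 0]
    - [0, 0, 0, 0, 0]
    - [0, 0, 0, 0, 0]

```text
time_s: 1.93
eef_pos: [586.5, 210.1, 120.7]
ee_rot: [-0.0, 0.138, 0.99, -0.0]
force: [-0.2, 0.4, 1.3]
grip_width: 0.001
```

Run:
```python
from h import *
where()
for n in("scene","wrist","top"):
    im=ctrl.capture(n)[:,:,::-1]; cv2.imwrite(f"pics/{n}1.png",im)
a=cv2.imread("pics/scene1.png")[60:260,230:490];cv2.imwrite("pics/scene1z.png",cv2.resize(a,None,fx=3,fy=3,interpolation=cv2.INTER_CUBIC))
a=cv2.imread("pics/top1.png")[150:270,190:390];cv2.imwrite("pics/top1z.png",cv2.resize(a,None,fx=4,fy=4,interpolation=cv2.INTER_CUBIC))
```

```text
t 1.9333 pos [586.5 210.1 120.7] grip 0.001 F [-0.18  0.39  1.29] tipz 109.7 11.0
 tool y ang 74.11 z [-1.e-04 -0.e+00 -1.e+00] s -196.5 lat -1.7
```

View pics/scene1z.png

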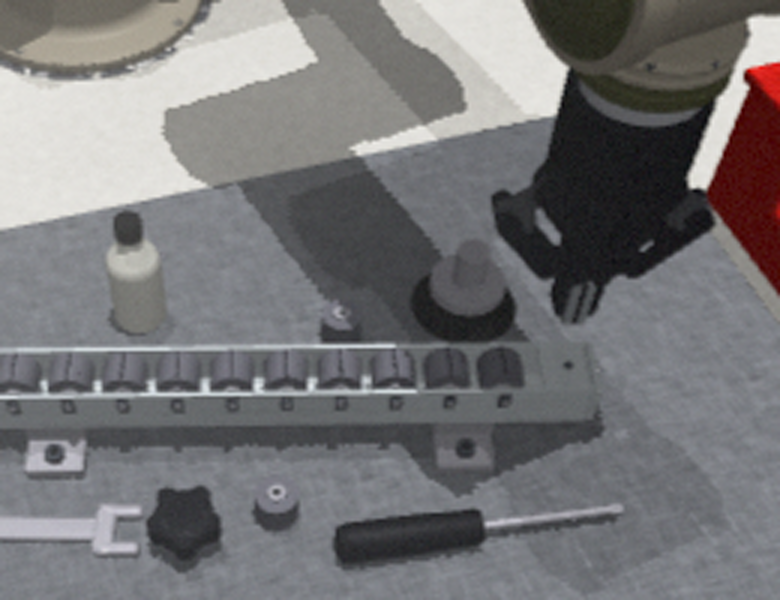

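View pics/wrist1.png

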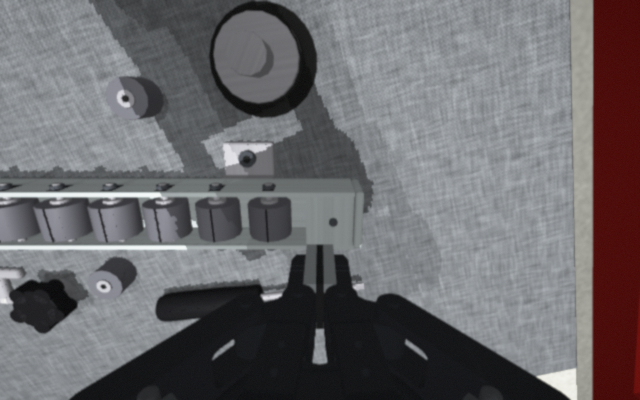

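Run:
```python
from h import *
p=ray("wrist",(333,222),59);e=p[:2]-C;N=np.array([-D[1],D[0]])
print("screw",p,e@D,e@N)
for r in((270,219),(166,218),(219,219)):
    p=ray("wrist",r,64);e=p[:2]-C;print(p,e@D,e@N)
s,R=where()
print("tip",proj("wrist",s["eef_pos"]+R@[0,0,11]))
```

```text
screw [591.07203333 218.15758188  59.        ] -205.55250940764552 0.47728890247494354
[575.3557761  178.85897223  64.        ] -163.45179954422358 -3.8714685106723037
[555.80603748 112.7688393   64.        ] -94.5343574325532 -4.567258550128659
[566.09199374 146.29610532  64.        ] -129.59684669816983 -3.859933110624622
t 2.0833 pos [587.1 210.1 121.8] grip -0.0 F [-0.74  0.14 -0.09] tipz 110.8 11.0
 tool y ang 74.1 z [ 2.5e-03  4.0e-04 -1.0e+00] s -196.8 lat -1.2
tip [320.41789843 259.05293222]
```

View pics/top1z.png

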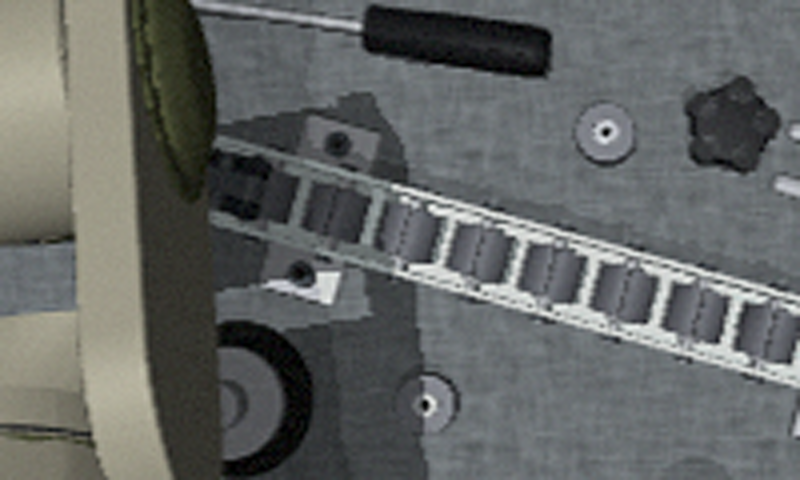

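>>> apply_moves:
  commands:
    - [0, -0.17, 0.3, 1, 0]
    - [0, 0, 0, 1, 0]
    - [0, 0, 0, 1, 0]
    - [0, 0, 0, 0.7, 0]
    - [0, 0, 0, 0.5, 0]
    - [0, 0, 0, 0.3, 0]
    - [0, 0, 0, 0, 0]
    - [0, 0, 0, 0, 0]
    - [0, 0, 0, 0, 0]

```text
time_s: 2.83
eef_pos: [589.3, 212.3, 75.8]
ee_rot: [0.0, 0.138, 0.99, 0.0]
force: [0.5, 0.8, -0.5]
grip_width: 0.004
```

Run:
```python
from h import *
where()
im=ctrl.capture("scene")[:,:,::-1]
a=im[60:260,230:490];cv2.imwrite("pics/scene2z.png",cv2.resize(a,None,fx=3,fy=3,interpolation=cv2.INTER_CUBIC))
where();ctrl.capture("scene");where()
```

```text
t 2.8333 pos [589.3 212.3  75.8] grip 0.004 F [ 0.47  0.82 -0.45] tipz 64.8 11.0
 tool y ang 74.08 z [ 9.e-04  1.e-04 -1.e+00] s -199.4 lat 0.4
t 2.8833 pos [589.3 212.3  75.8] grip 0.002 F [-1.16  0.52 -0.19] tipz 64.8 11.0
 tool y ang 74.08 z [ 8.e-04  1.e-04 -1.e+00] s -199.4 lat 0.4
t 2.9333 pos [589.2 212.3  75.7] grip -0.001 F [-0.31 -0.06 -0.32] tipz 64.7 11.0
 tool y ang 74.08 z [ 7.e-04  1.e-04 -1.e+00] s -199.4 lat 0.3
```

View pics/scene2z.png

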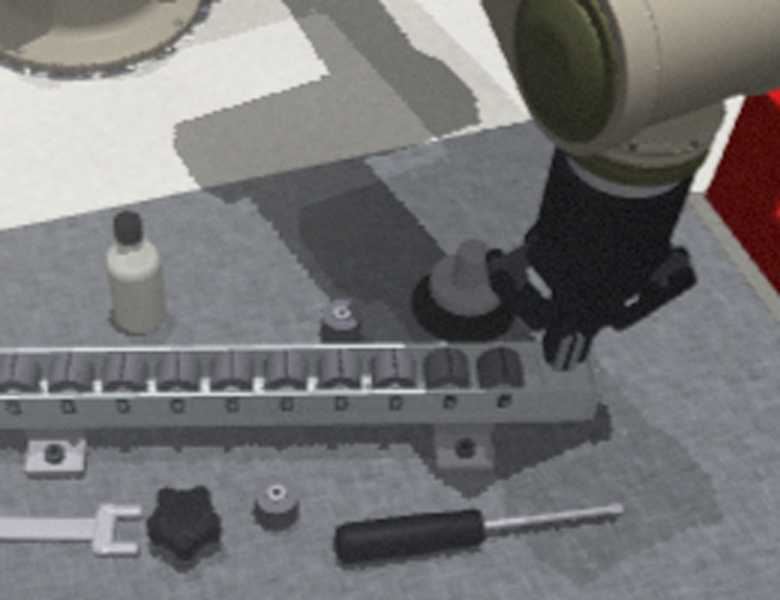

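>>> apply_moves:
  commands:
    - [0, 0, 0, 0.05, 0]
    - [0, 0, -0.8, 0, 0]
    - [0, 0, -0.8, 0, 0]
    - [0, 0, -0.8, 0, 0]
    - [0, 0, -0.8, 0, 0]
    - [0, 0, -0.3, 0, 0]

```text
time_s: 3.43
eef_pos: [579.1, 177.3, 75.3]
ee_rot: [-0.0, 0.139, 0.99, -0.0]
force: [-2.8, 0.9, 4.0]
grip_width: -0.003
```

Run:
```python
from h import *
where()
im=ctrl.capture("scene")[:,:,::-1]
a=im[60:260,230:490];cv2.imwrite("pics/scene3z.png",cv2.resize(a,None,fx=3,fy=3,interpolation=cv2.INTER_CUBIC))
where();ctrl.capture("scene");where()
```

```text
t 3.4333 pos [579.1 177.3  75.3] grip -0.003 F [-2.77  0.85  4.01] tipz 64.3 11.0
 tool y ang 74.02 z [-2.e-04 -0.e+00 -1.e+00] s -163.0 lat 0.2
t 3.4833 pos [579.2 177.3  75.2] grip -0.003 F [-1.55 -0.8   4.05] tipz 64.2 11.0
 tool y ang 74.01 z [-2.e-04 -1.e-04 -1.e+00] s -163.0 lat 0.3
t 3.5333 pos [579.4 177.8  75.2] grip 0.003 F [-2.57  0.84  3.14] tipz 64.2 11.0
 tool y ang 74.03 z [ 0. -0. -1.] s -163.6 lat 0.3
```

View pics/scene3z.png

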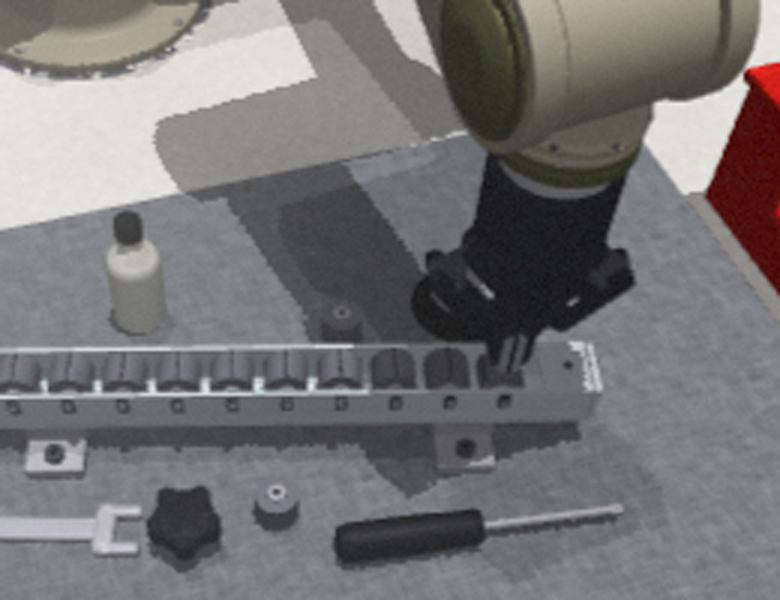

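>>> apply_moves:
  commands:
    - [0, 0, -1, 0, 0]
    - [0, 0, -1, 0, 0]
    - [0, 0, -1, 0, 0]
    - [0, 0, -1, 0, 0]
    - [0, 0, -1, 0, 0]
    - [0, 0, -1, 0, 0]
    - [0, 0, -1, 0, 0]
    - [0, 0, -1, 0, 0]
    - [0, 0, -1, 0, 0]
    - [0, 0, -1, 0, 0]
    - [0, 0, -1, 0, 0]

```text
time_s: 4.45
eef_pos: [549.0, 71.9, 74.9]
ee_rot: [0.0, 0.138, 0.99, 0.0]
force: [-0.4, 0.4, 4.0]
grip_width: -0.002
```

Run:
```python
from h import *
where()
im=ctrl.capture("scene")[:,:,::-1]
a=im[60:260,190:450];cv2.imwrite("pics/scene4z.png",cv2.resize(a,None,fx=3,fy=3,interpolation=cv2.INTER_CUBIC))
where()
```

```text
t 4.45 pos [549.   71.9  74.9] grip -0.002 F [-0.44  0.43  3.99] tipz 63.9 11.0
 tool y ang 74.08 z [ 0.  0. -1.] s -53.3 lat 0.1
t 4.5 pos [548.7  70.5  74.9] grip 0.0 F [-1.08 -0.71  3.81] tipz 63.9 11.0
 tool y ang 74.03 z [-5.e-04 -5.e-04 -1.e+00] s -52.0 lat 0.2
```

View pics/scene4z.png

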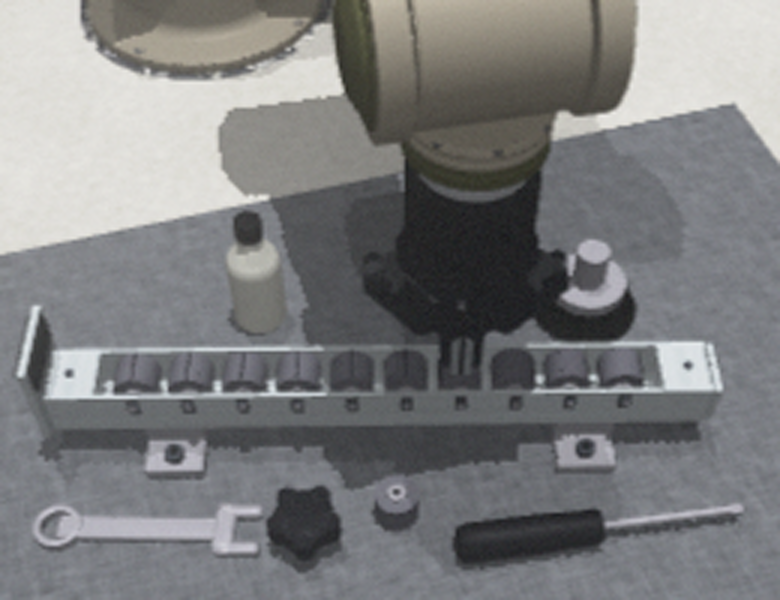

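>>> apply_moves:
  commands:
    - [0, 0, -1, 0, 0]
    - [0, 0, -1, 0, 0]
    - [0, 0, -1, 0, 0]
    - [0, 0, -1, 0, 0]
    - [0, 0, -1, 0, 0]
    - [0, 0, -1, 0, 0]
    - [0, 0, -1, 0, 0]
    - [0, 0, -1, 0, 0]
    - [0, 0, -1, 0, 0]
    - [0, 0, -1, 0, 0]
    - [0, 0, -1, 0, 0]

```text
time_s: 5.42
eef_pos: [518.8, -33.9, 74.9]
ee_rot: [0.0, 0.138, 0.99, 0.0]
force: [-0.5, 0.2, 3.3]
grip_width: -0.002
```

Run:
```python
from h import *
where()
im=ctrl.capture("scene")[:,:,::-1]
a=im[60:260,170:430];cv2.imwrite("pics/scene5z.png",cv2.resize(a,None,fx=3,fy=3,interpolation=cv2.INTER_CUBIC))
where()
```

```text
t 5.4167 pos [518.8 -33.9  74.9] grip -0.002 F [-0.53  0.24  3.34] tipz 63.9 11.0
 tool y ang 74.08 z [ 0.  0. -1.] s 56.7 lat 0.1
t 5.4667 pos [518.5 -35.2  74.8] grip 0.0 F [-2.3  -0.84  4.01] tipz 63.8 11.0
 tool y ang 74.03 z [-5.e-04 -4.e-04 -1.e+00] s 58.0 lat 0.1
```

View pics/scene5z.png

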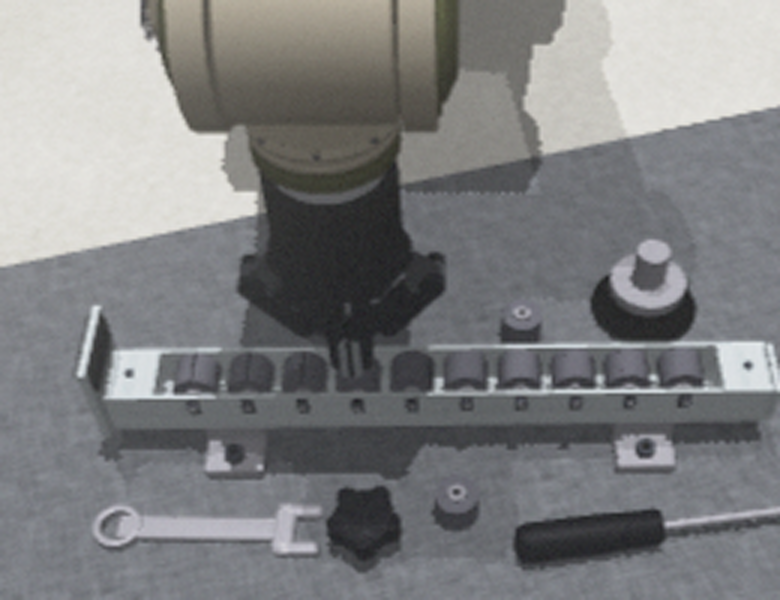

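>>> apply_moves:
  commands:
    - [0, 0, -1, 0, 0]
    - [0, 0, -1, 0, 0]
    - [0, 0, -1, 0, 0]
    - [0, 0, -1, 0, 0]
    - [0, 0, -1, 0, 0]
    - [0, 0, -1, 0, 0]
    - [0, 0, -1, 0, 0]
    - [0, 0, -1, 0, 0]
    - [0, 0, -1, 0, 0]
    - [0, 0, -1, 0, 0]
    - [0, 0, -1, 0, 0]
    - [0, 0, -1, 0, 0]

```text
time_s: 6.47
eef_pos: [485.9, -149.5, 74.9]
ee_rot: [0.0, 0.138, 0.99, -0.0]
force: [-0.2, 0.1, 0.3]
grip_width: 0.001
```

>>> apply_moves:
  commands:
    - [0, 0, 0, -0.3, 0]
    - [0, 0, 0, -1, 0]
    - [0, 0, 0, -2, 0]
    - [0, 0, 0, -2.5, 0]
    - [0, 0, 0, -2.5, 0]
    - [0, 0, 0, -2.5, 0]
    - [0, 0, 0, -2.5, 0]
    - [0, 0, 0, -2, 0]
    - [0, 0, 0, -1, 0]

```text
time_s: 7.22
eef_pos: [486.8, -148.1, 241.0]
ee_rot: [0.002, 0.138, 0.99, -0.001]
force: [-0.2, 0.3, 0.2]
grip_width: 0.004
```

Run:
```python
from h import *
where()
for n,(y,x) in(("scene",(60,170)),("wrist",(0,0)),("top",(140,210))):
    im=ctrl.capture(n)[:,:,::-1]
    if n=="wrist": cv2.imwrite("pics/wrist6.png",im)
    else: cv2.imwrite(f"pics/{n}6z.png",cv2.resize(im[y:y+200,x:x+266],None,fx=3,fy=3,interpolation=cv2.INTER_CUBIC))
```

```text
t 7.2167 pos [ 486.8 -148.1  241. ] grip 0.004 F [-0.23  0.34  0.2 ] tipz 230.0 11.0
 tool y ang 74.13 z [ 0.0036 -0.002  -1.    ] s 175.3 lat 0.5
```

View pics/scene6z.png

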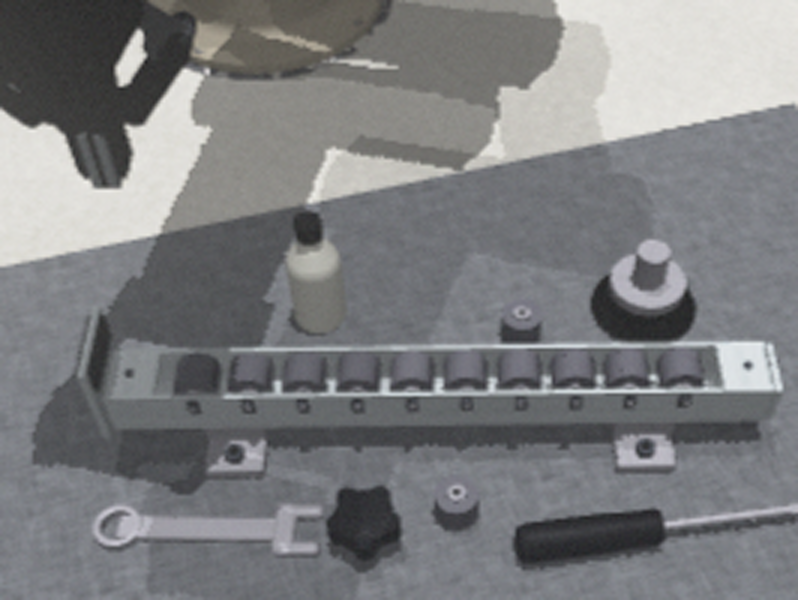

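View pics/wrist6.png

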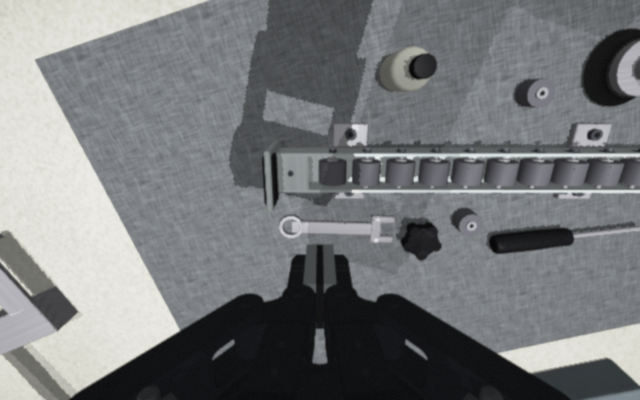

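View pics/top6z.png

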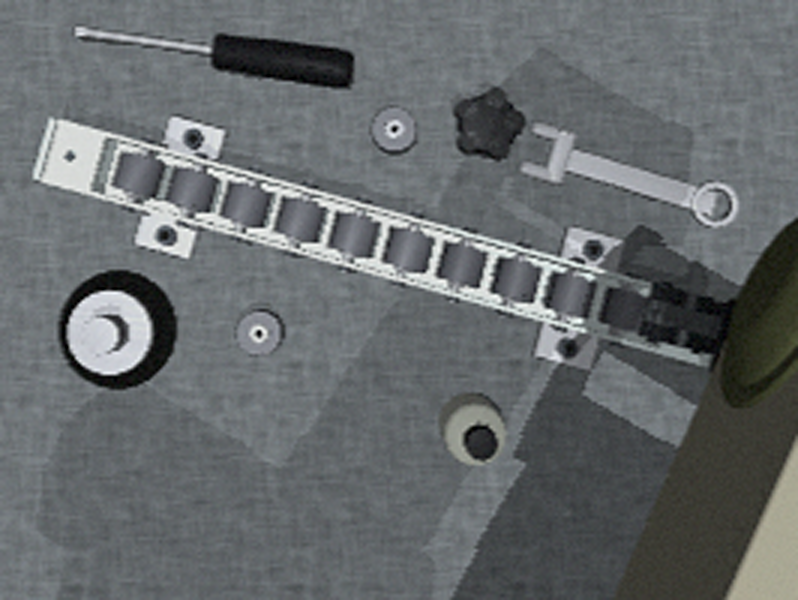

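>>> apply_moves:
  commands:
    - [0, 0, 0, 0, 0]
    - [0, 0, 0, 0, 0]
    - [0, 0, 0, 0, 0]
    - [0, 0, 0, 0, 0]

```text
time_s: 7.7
eef_pos: [486.0, -148.3, 237.1]
ee_rot: [-0.001, 0.138, 0.99, 0.0]
force: [0.9, 0.3, -0.4]
grip_width: 0.0
```

Run:
```python
from h import *
where(); print(ctrl.finish_job())
```

```text
t 7.7 pos [ 486.  -148.3  237.1] grip 0.0 F [ 0.91  0.26 -0.38] tipz 226.1 11.0
 tool y ang 74.08 z [-1.2e-03  7.0e-04 -1.0e+00] s 175.7 lat -0.2
the job is handed in; nothing more can be done
None
```

I stroked the closed fingertips along the rail in one direction, from the open end over all ten rollers to just short of the end stop. I then lifted straight clear and handed the job in at 7.7 s.

- **Pressure:** the force sensor read about 3–4 N upward on the rollers at each pause, with the tips at about 64 mm, roughly a 2 mm dip. It was near zero once past roller 10.
- **Rollers:** in the last scene picture the dark line on top of each of the ten rollers had moved out of view, so all of them turned. I judged the direction from the stroke. I did not measure how far each one turned.
- **Loose parts:** the last pictures show them lying where they started. I checked this by eye only.
- **Hand:** it is clear, with the tips at about 226 mm above the bench.

The top and scene cameras disagreed by about 2 mm on the rail's position. I used a position between the two, and the wrist camera's view of the screw on the open-end cover agreed with it to within about 0.5 mm. Wrist-camera rays to the rollers themselves came out about 4 mm to one side of the centre line. I put that down to picking visible roller faces rather than tops, and did not correct for it.

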